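# Seat a slat in the drilling jig and snap its toggle clamp shut

### The job

The wooden slat in the drilling jig lies short of the end stop: push it along its channel, without lifting it, until its end sits fully home against the stop. Then push the handle of the toggle clamp over and down, past its dead point, until it snaps into lock and the clamp holds the slat down. Leave the bottle, the tape dispenser and the finished slat on the bench where they are.

Things in the scene. Friction and masses are not known exactly. Their poses are not given: they have to be found in the camera images.
- jig: Drilling jig screwed to the bench: plywood board 170 (x) by 260 (y) by 18 mm thick. Origin under its middle, at bench height; z up. +y runs along the slat's channel to the end stop; +x leads from the channel (centre line x = -50 mm) to the clamp and on the way its handle falls. Two dark strips 12 mm wide, tops 30 mm above the bench, 43 mm apart, guide the slat from y = -60 to +100 mm
- stop_face (a point): Middle of the face of the aluminium stop block (67 mm wide, 24 mm high) at the +y end of the channel, where the slat's end must arrive: jig x = -50, y = +100 mm, 27 mm above the bench. Axes as the jig's
- drill_plate (a point): Middle of the top of the aluminium drill plate with two steel bushes (5 mm higher) that bridges the channel just before the stop: 103 (x) by 36 (y) by 8 mm, top 48.5 mm above the bench. Spans jig y = +50 to +86 mm; the slat passes under it with 4 mm to spare
- slat: Wooden slat to be drilled, loose: 40 wide, 200 long (own y, + to the stop), 18 mm thick, about 0.1 kg. Lies flat on the board in the channel, 1.5 mm play on either side, top 36 mm above the bench. Origin in the middle of its underside. Starts 25 to 80 mm short of the stop; home, its origin is at jig y = 0
- slat_nose (a point): Middle of the slat's end face towards the stop (+y end), 9 mm above its underside
- slat_tail (a point): Middle of the slat's free end face (-y end), 9 mm above its underside: the face to push on. At the start it is at jig y = -125 to -180 mm, home at y = -100 mm; always outside the strips. The board under it ends at y = -130 mm, its top 18 mm above the bench
- clamp_foot (a point): Middle of the foot of the steel horizontal-handle toggle clamp, on the board at jig x = 34, y = -20 mm; foot 76 (x) by 44 (y) mm. Open, the arm (16 mm wide) stands up steeply between slat and handle: top about 115 mm above the bench near jig x = -5 mm, pad at x = -25 mm. As the handle is pushed over, the linkage swings the arm down towards -x until the pad presses on the slat
- clamp_handle (a joint): Angle of the handle against the arm, rad: starts open at 0 to 0.15, grows as the handle is pushed towards jig +x and down. Pad meets slat at about 1.95; dead point about 2.28; then it drops by itself to its stop at 2.46 and stays locked. Before 1.95 friction holds it; from there to 2.28 it springs back if let go. At the grip point it takes 1 to 2 N at first, about 5 N before the dead point
- handle_grip (a point): Point on the centre line of the handle's black grip, where to push. The grip is a round bar 15 mm thick, from 53 mm before this point to 25 mm beyond. Axes are the handle's: nearly the jig's when locked, tipped up about y when open; the bar runs along +x, rising 8 deg from it. Push its +z side (faces the slat when open, up when locked). It stays in the plane jig y = -20 mm
- grip_locked (a point): Point of the jig where handle_grip lies when locked. On its way handle_grip passes, by clamp_handle: (jig x mm, height above bench mm, tilt of handle x axis above level deg): 0: 40,155,76; 0.27: 52,155,69; 0.53: 62,154,62; 0.80: 72,152,55; 1.06: 80,147,48; 1.33: 88,141,41; 1.60: 95,133,34; 1.89: 101,121,25; 2.03: 105,113,20; 2.16: 110,103,14; 2.28: 113,92,8; 2.46: 118,69,-5
- clamp_pad: Black rubber pad, 18 mm across, 11 mm high, on the spindle at the end of the arm. Origin in the middle of the face that presses on the slat. Springy along the spindle (10 N per mm); locked, it is squeezed about 2 mm and presses on the slat at jig x = -50, y = -20 mm with about 18 N
- drilled_slat: Bystander: finished slat 40 by 200 by 18 mm with two drilled holes, lying loose on the bench beside the jig. Origin in the middle of its underside
- glue_bottle: Bystander: white glue bottle, 52 mm across, 150 mm high, standing loose on the bench beside the jig. Origin in the middle of its underside
- tape_dispenser: Bystander: orange and blue desk tape dispenser, 62 by 120 mm, 88 mm high, loose on the bench beyond the stop end of the jig. Origin in the middle of its underside
Things that resemble listed ones, but are neither listed nor needed, are in the scene too. What is shaped like the slat but red is not meant.

How it is judged:
By the outcome, as a careful person would: the job done as asked, in the order asked, and still so for the second after the job is handed in, with the robot touching nothing.
It also fails if it takes over 48 s, if anything falls off the work surface, if the arm or the gripper's body presses on something with over 40 N, if the wrist force passes 120 N, or if a joint passes its speed limit or range.

### The arm

A 7-joint arm with a two-finger parallel gripper is mounted at the origin on the work surface. World frame = base frame: x ahead of the robot, y to its left, z up, the work surface at z = 0. Lengths are in m, angles in rad, forces in N, time in s.
With the tool pointing down it reaches from about 0.4 to 0.85 m from the base axis. Payload 4.5 kg.
Tool frame: the origin (TCP) lies where the fingers leave the gripper's body, on its centre line; the fingertips stand 64 mm ahead of it and the grasp point (between the pads) lies 45 mm ahead of it; z points along the fingers, y is the direction in which the jaws open and shut (so a half turn about z gives the same grasp; the last joint's range is limited). The gripper opens to 88 mm and grips with 3 to 60 N. Pads are 18 mm wide; open, the fingers measure 123 mm over their backs; the gripper's body (75 mm by 187 mm) begins 45 mm behind the grasp point.
Start: joints at [-1.111, 0.689, -0.195, 1.565, 0.157, 0.902, -0.215], TCP at [0.258, 0.569, 0.303] pointing down, gripper open.
Joint ranges: [-3.01, 3.01], [-0.46, 2.08], [-1.47, 1.51], [0.13, 2.56], [-1, 4.14], [0.04, 2.09], [-2.66, 2.66]. Speed limits (rad/s): [2.57, 2.57, 3.14, 3.14, 3.14, 3.14, 3.14].

### API

Orientations are given as a unit quaternion [x, y, z, w].
In Python, from plant import monitor, snapshot, workorder, finder gives the robot as it stands.
- The arm moves only by the tool carry_out, never from a script. Its argument "motion" is one flat list of numbers, 6 for each row, row after row: the shift along the tool's x, y, z in cm, then the turn, a rotation vector about the tool's x, y, z in rad. In form: [x, y, z, rx, ry, rz, x, y, z, rx, ry, rz, ...]. A call has 1 to 8 rows; each row shifts and turns the commanded pose from where the row before left it, along the tool's axes as they then stand; what a row does not reach is not made up. A row lasts 1/8 s, in which the tool goes at most 62.5 mm and 10.7 degrees, less where a joint would pass 70% of its speed; a pose out of reach is approached as far as the arm can. A call with a gripper value outside its range is refused whole. "hand" is the finger opening in cm, from 0 to 8.81, set as the call begins (left out, the last holds). The fingers move at their own pace and stop on an object; "grip_force" is the grip in N (left out, the last holds). Time passes only in rows, so rows that do not move let the fingers close. It gives the time, the measured TCP pose, the force and the opening at its end, in the units of the state.
- monitor.get_state(): the state, without advancing time (a new reading comes with each control period).
- snapshot(name): name is "scene" or "side" or "wrist"; returns a dict with "frame" (384x512x3 uint8, red, green, blue), "range_z" (384x512 float32, m along the optical axis (not along the pixel's ray), 0 where there is no reading), "fx", "fy", "cx", "cy" (pixels), "rvec" (rotation vector, rad) and "tvec" (3), from world to camera coordinates, as OpenCV has them; the wrist camera has in their place "hand_eye" (4x4, takes a point from camera to tool coordinates, whose origin is the TCP and whose axes are the flange's). Camera axes: x right, y down, z forward; pixel columns grow to the right and rows downward; lengths in m; the calibration is good to about 2 mm. A picture is of the moment at which its call begins: read the wrist's pose just before it.
- workorder.finish_job(): hands the job in, once; it reports no verdict.
Trained networks look in a picture, given as the dict that the camera call returned (one of the last four; its "shot" number tells which), for a name from the list of things; names that differ only in an ending like _2 or _b are one class to them, and where a whole thing is asked for, a point or a joint stands for the part that bears it (a point fixed in the world has none). Each returns a list of dicts, best first, with "p" (0 to 1); they miss things now and then, are a little off and sometimes report something else, mostly with a low value. They report only what shows in the picture. A call takes as long as a camera call. They do not tell look-alikes from the thing itself.
- finder.masks_of(picture, thing): "pixels" (384x512 bool, what is visible of it) and "extent" ([left, top, right, bottom] in pixels, round what is visible of it).
The state is a dict: "clock": time; "q": joint angles; "qd": joint speeds; "joint_torque": joint torques, N m; "tool_pos": TCP position; "eef_rot": TCP orientation; "contact_force": force on the tool from outside, world axes, zero at the start; "moment": the same for the moment, N m; "opening": opening from 0.0 (shut) to 1.0 (fully open).
Only numpy, scipy, OpenCV 4.12 (cv2) and the standard library are available. Lean on these libraries where they do the work, as an engineer would, in place of code of your own. Each camera call takes 0.05 s, during which the arm holds its last target. There are 200 camera calls.

## Working session

There is one attempt and no reset: what is moved stays moved. The work goes in short steps, Python scripts to look and compute and a tool call to move; the robot and the scene stay as the last step left them, time stands still between calls to the robot, and variables do not carry over. Pictures are saved under pics/ and viewed, about 8 in all and at most 12, crops included, and the job is handed in when it is done.

Besides the shell and the picture viewer there is one more tool, called in YAML: its name, and indented under it one key for each argument. carry_out: Moves the arm, as the interface text tells. Its arguments: {"type":"object","properties":{"motion":{"type":"array"},"hand":{"type":"number"},"grip_force":{"type":"number"}},"required":["motion"]}

```bash
mkdir -p pics; ls; python3 - <<'E'
from plant import monitor,snapshot
import cv2,numpy as np
s=monitor.get_state();print(s)
a=snapshot("scene");b=snapshot("side")
for n,p in(("scene",a),("side",b)):
    cv2.imwrite(f"pics/{n}0.png",cv2.resize(p["frame"][:,:,::-1],(800,600)))
    R=cv2.Rodrigues(np.array(p["rvec"]))[0];print(n,-R.T@p["tvec"],R[2],p["fx"],p["shot"])
E
```

```text
pics
{'clock': 0.0, 'q': array([-1.11117445,  0.68999381, -0.19446487,  1.56633503,  0.15729494,
        0.90251054, -0.21512244]), 'qd': array([ 0.00165755,  0.00040249,  0.00042836,  0.00030812,  0.00058433,
       -0.00011287, -0.00057978]), 'joint_torque': array([ 5.68783412e-05, -5.27553463e+01, -1.26670025e+00, -1.53426182e+01,
       -5.26420679e-02,  6.41363018e-03,  1.68145425e-04]), 'tool_pos': array([0.25801537, 0.56869023, 0.30190495]), 'eef_rot': array([ 2.11296226e-01,  9.77421629e-01, -9.22184020e-04, -1.16263238e-04]), 'contact_force': array([ 0.52504683,  0.21917419, -1.06794734]), 'moment': array([-0.04418712,  0.00800949, -0.03647048]), 'opening': 0.9997570517537369}
scene [ 1.21055602 -0.06109135  1.08601613] [-0.58345846  0.0362294  -0.81133449] 477.14190835452655 1
side [ 0.3914019  -0.84676039  0.8965591 ] [ 0.13771365  0.72155407 -0.6785239 ] 477.28801824563084 2
```

View pics/scene0.png

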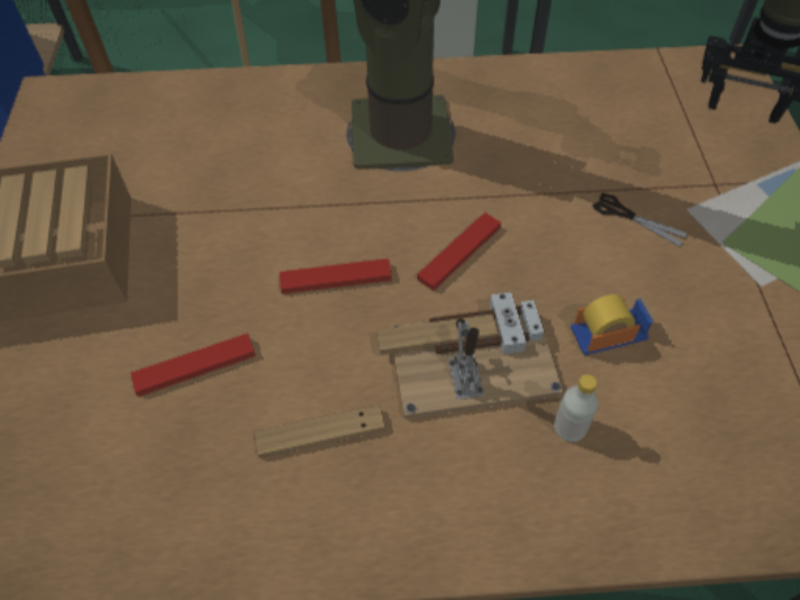

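View pics/side0.png

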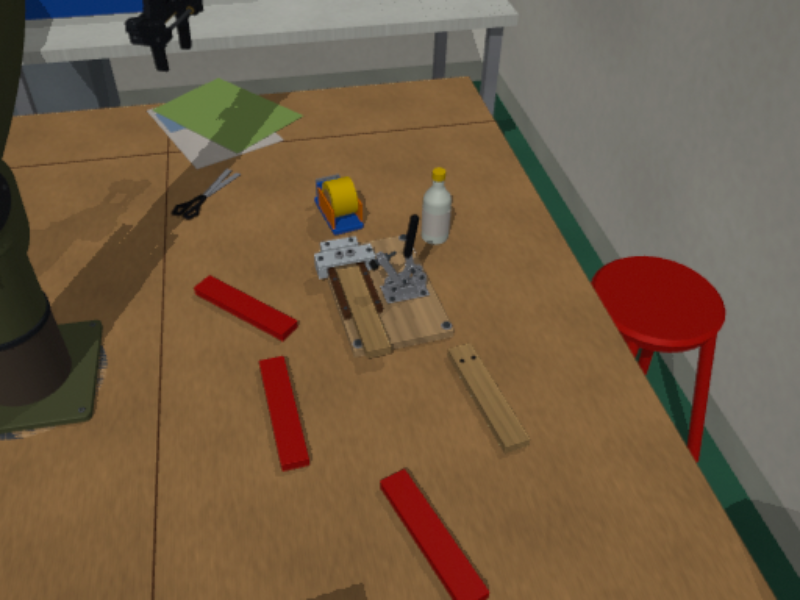

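The scene view (800×600) shows the jig at about (475,350). The slat to push lies in its channel at (425,335), with its tail near (378,340). The stop is at (532,320) and the clamp at (465,365), open. The drilled slat at (320,430) is a bystander because it has holes, and the three red bars are decoys. Next I'll measure the jig and slat from masks and depth.

```bash
cat > h.py <<'E'
import numpy as np,cv2
def cloud(p):
    z=p["range_z"];v,u=np.mgrid[:384,:512]
    c=np.dstack([(u-p["cx"])/p["fx"]*z,(v-p["cy"])/p["fy"]*z,z])
    R=cv2.Rodrigues(np.array(p["rvec"]))[0]
    w=(c-np.array(p["tvec"]))@R; w[z==0]=np.nan
    return w
def to_pix(p,P):
    q,_=cv2.projectPoints(np.array(P,float).reshape(-1,3),np.array(p["rvec"]),np.array(p["tvec"]),np.array([[p["fx"],0,p["cx"]],[0,p["fy"],p["cy"]],[0,0,1.]]),None)
    return q[:,0]
E
python3 - <<'E'
from plant import monitor,snapshot,finder
from h import *
for n in("scene","side"):
    p=snapshot(n);W=cloud(p)
    for t in("jig","slat","drilled_slat","glue_bottle","tape_dispenser","clamp_foot","clamp_handle","clamp_pad","drill_plate"):
        try: L=finder.masks_of(p,t)
        except Exception as e: print(t,e);continue
        for m in L[:3]:
            w=W[m["pixels"]];w=w[~np.isnan(w[:,0])]
            if len(w)<8: print(n,t,m["p"],m["extent"],len(w));continue
            o=""
            zr={"jig":(.012,.024),"slat":(.030,.042),"drilled_slat":(.012,.024)}.get(t)
            if zr:
                k=w[(w[:,2]>zr[0])&(w[:,2]<zr[1])]
                if len(k)>20:
                    r=cv2.minAreaRect((k[:,:2]*1000).astype(np.float32));o=(np.round(r[0],1),np.round(r[1],1),round(r[2],1))
            print(n,t,round(m["p"],2),m["extent"],len(w),np.round(np.nanmedian(w,0),3),"zmax",round(w[:,2].max(),3),o)
E
```

```text
scene jig 0.85 [252.8, 188.1, 358.2, 271.3] 5191 [0.602 0.1   0.02 ] zmax 0.182 (array([575.4,  85.9]), array([176.4, 261.1]), 5.3)
scene slat 0.87 [177.2, 166.7, 250.8, 189.7] 975 [ 0.388 -0.144  0.018] zmax 0.027 
scene slat 0.7 [242.7, 201.0, 320.6, 226.1] 1036 [0.536 0.014 0.036] zmax 0.18 (array([531.7,  28.5]), array([ 50.8, 199.8]), 6.5)
scene slat 0.7 [85.2, 215.7, 164.2, 253.8] 1322 [ 0.555 -0.381  0.018] zmax 0.025 
scene drilled_slat 0.98 [159.3, 257.3, 245.6, 293.5] 1475 [ 0.691 -0.17   0.018] zmax 0.025 (array([ 688.4, -169.5]), array([ 43.9, 199.8]), 9.5)
scene glue_bottle 0.59 [357.6, 242.4, 384.9, 279.2] 762 [0.718 0.218 0.093] zmax 0.154 
scene tape_dispenser 0.57 [365.5, 186.1, 416.7, 225.4] 1353 [0.55  0.31  0.051] zmax 0.093 
scene clamp_foot 0.66 [249.1, 186.9, 359.0, 268.1] 5264 [0.601 0.102 0.02 ] zmax 0.182 
scene clamp_handle 0.45 [298.7, 210.1, 306.3, 234.4] 147 [0.625 0.069 0.131] zmax 0.182 
scene drill_plate 0.89 [256.0, 186.5, 359.9, 268.9] 5314 [0.6  0.1  0.02] zmax 0.182 
side jig 0.56 [202.5, 140.0, 289.5, 226.7] 3879 [0.587 0.06  0.02 ] zmax 0.179 (a
[... 320 characters left out ...]
 array([ 45. , 204.4]), 6.4)
side drilled_slat 0.57 [285.2, 219.4, 339.4, 292.0] 1346 [ 0.686 -0.182  0.017] zmax 0.023 (array([ 686.8, -170.3]), array([ 41.8, 202. ]), 9.1)
side glue_bottle 0.71 [200.0, 136.3, 290.6, 231.8] 3733 [0.587 0.06  0.02 ] zmax 0.179 
side glue_bottle 0.64 [271.4, 106.6, 288.8, 156.4] 677 [0.7   0.208 0.071] zmax 0.152 
side tape_dispenser 0.83 [197.7, 114.1, 229.8, 150.9] 918 [0.532 0.291 0.048] zmax 0.089 
side clamp_foot 0.84 [198.4, 136.5, 289.8, 229.8] 3792 [0.587 0.06  0.02 ] zmax 0.179 
side clamp_handle 0.69 [256.3, 137.7, 269.7, 177.2] 228 [0.617 0.064 0.119] zmax 0.179 
side drill_plate 0.75 [200.3, 136.8, 290.3, 231.2] 3823 [0.587 0.06  0.02 ] zmax 0.179
```

```bash
cat >> h.py <<'E'
J0=np.array([.575,.0845,0]);TH=np.deg2rad(6.2)
def jw(x,y,z): # jig mm -> world m
    c,s=np.cos(TH),np.sin(TH)
    return J0+np.array([c*x-s*y,s*x+c*y,z])/1000
def wj(P):
    d=(np.asarray(P)-J0)*1000;c,s=np.cos(TH),np.sin(TH)
    return np.stack([c*d[...,0]+s*d[...,1],-s*d[...,0]+c*d[...,1],d[...,2]],-1)
E
python3 - <<'E'
from plant import snapshot
from h import *
out=[]
for n,(u0,v0) in(("scene",(232,165)),("side",(185,105))):
    p=snapshot(n);S=6 if 0 else 5;C=p["frame"][v0:v0+115,u0:u0+150,::-1]
    if n=="side": C=p["frame"][v0:v0+130,u0:u0+150,::-1]
    I=cv2.resize(C,None,fx=S*.5*2*.53,fy=S*.5*2*.53,interpolation=cv2.INTER_CUBIC);k=I.shape[1]/C.shape[1]
    def poly(L,col):
        q=(to_pix(p,[jw(*a) for a in L])-[u0,v0]+.5)*k
        cv2.polylines(I,[q.astype(np.int32)],True,col,1,cv2.LINE_AA)
    poly([(-85,-130,18),(85,-130,18),(85,130,18),(-85,130,18)],(0,255,0))
    poly([(-70,-153,36),(-30,-153,36),(-30,47,36),(-70,47,36)],(255,0,0))
    poly([(-101.5,50,48.5),(1.5,50,48.5),(1.5,86,48.5),(-101.5,86,48.5)],(0,255,255))
    poly([(34,-20,102),(43,-20,180)],(255,0,255))
    out.append(I)
    W=wj(cloud(p));z=W[...,2]
    # handle points, slat end, plate top, board in jig coords
    h=W[(z>120)&(abs(W[...,0]-40)<60)&(abs(W[...,1]+20)<40)]
    for a in range(120,185,12):
        g=h[(h[:,2]>=a)&(h[:,2]<a+12)]
        if len(g): print(n,"handle",a,len(g),g.min(0).round(1),g.max(0).round(1))
    def rng(g,t): print(n,t,len(g),np.percentile(g,1,0).round(1),np.percentile(g,99,0).round(1))
    rng(W[(abs(z-48.5)<3)&(abs(W[...,0]+50)<60)&(abs(W[...,1]-68)<30)],"plate")
    rng(W[(abs(z-36)<2.5)&(abs(W[...,0]+50)<30)&(W[...,1]<-70)&(W[...,1]>-220)],"slat tail")
    rng(W[(abs(z-18)<3)&(abs(W[...,0])<100)&(abs(W[...,1])<150)],"board")
H=max(i.shape[0] for i in out)
out=[cv2.copyMakeBorder(i,0,H-i.shape[0],0,0,cv2.BORDER_CONSTANT) for i in out]
I=np.hstack(out);print(I.shape);cv2.imwrite("pics/ov.png",I)
E
```

```text
scene handle 120 13 [ 39.4 -27.3 120.8] [ 49.1 -13.5 131.7]
scene handle 132 13 [ 41.8 -27.7 132.8] [ 51.2 -15.  143. ]
scene handle 144 15 [ 45.9 -27.6 144. ] [ 52.9 -12.8 155.5]
scene handle 156 17 [ 45.7 -27.6 156.6] [ 53.3 -14.3 167.6]
scene handle 168 29 [ 43.1 -27.  169.7] [ 55.3 -12.7 179.3]
scene handle 180 5 [ 44.8 -21.8 180.4] [ 52.8 -16.3 183.8]
scene plate 352 [-97.7  51.6  45.6] [ 5.  87.3 51.4]
scene slat tail 299 [ -70.1 -150.1   33.6] [-30.4 -71.7  38.4]
scene board 2829 [ -60.8 -127.9   15.1] [ 87.  127.8  20.9]
side handle 120 23 [ 33.1 -31.3 120.2] [ 48.7 -16.4 131.6]
side handle 132 25 [ 34.  -29.1 132.8] [ 46.8 -19.1 143.8]
side handle 144 20 [ 36.3 -29.4 144.4] [ 49.7 -18.5 155.8]
side handle 156 24 [ 37.3 -29.8 156.5] [ 51.9 -18.4 167.8]
side handle 168 30 [ 38.8 -29.6 168.7] [ 52.7 -14.8 178.9]
side handle 180 1 [ 47.9 -19.4 180.2] [ 47.9 -19.4 180.2]
side plate 273 [-98.   48.1  45.5] [ 2.9 88.4 51.3]
side slat tail 337 [ -70.6 -152.2   33.6] [-31.5 -70.7  38.3]
side board 1646 [ -84.3 -130.2   15.1] [ 84.3 125.9  20.8]
(345, 796, 3)
```

View pics/ov.png

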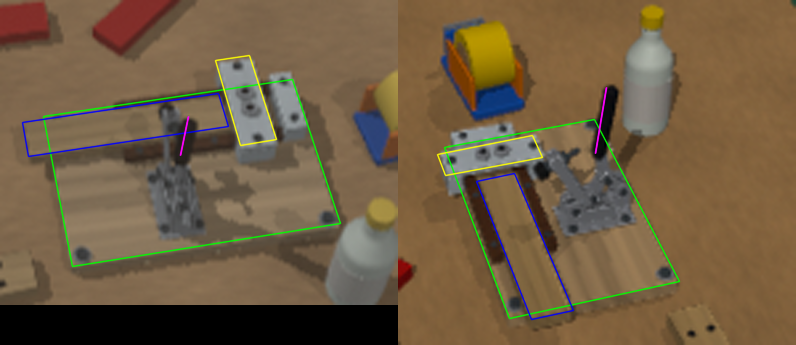

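The left panel (scene) and right panel (side) show the overlays sitting on the real edges within about 2 mm. The board is green, the slat blue with its tail at left-panel (25,140), and the drill plate yellow. The slat in the channel is the only uncoloured, undrilled one in the jig, so it's the one meant. It lies about 52 mm short of the stop, and the handle is near 0.1 rad.

```bash
cat > d.py <<'E'
import sys
from plant import monitor
from h import *
from scipy.spatial.transform import Rotation as R
# usage: d.py x y ztip  (jig mm) -> total shift in tool cm & turn ; tool y along jig +x
s=monitor.get_state();Rc=R.from_quat(s["eef_rot"]);p=s["tool_pos"]
c,q=np.cos(TH),np.sin(TH)
Y=np.array([c,q,0]);Z=np.array([0,0,-1.]);Rt=R.from_matrix(np.c_[np.cross(Y,Z),Y,Z])
tip=p+Rc.apply([0,0,.064]);print("clock",round(s["clock"],2),"tip jig",wj(tip).round(1),"F",s["contact_force"].round(1),"open",round(s["opening"],2))
if len(sys.argv)>3:
    t=jw(*map(float,sys.argv[1:4]))+[0,0,.064]
    print("shift world",(t-p).round(4),"shift tool cm",(Rc.inv().apply(t-p)*100).round(2),"turn",(Rc.inv()*Rt).as_rotvec().round(3),
     "after-turn-frame shift cm",(Rt.inv().apply(t-p)*100).round(2))
E
python3 d.py -50 -190 120
```

```text
clock 1.2 tip jig [-262.7  516.1  238.8] F [-0.3 -0.4 -0.4] open 1.0
shift world [ 0.2877 -0.679  -0.1188] shift tool cm [-54.24 -49.96  11.87] turn [ 0.    -0.     1.037] after-turn-frame shift cm [-70.61  21.27  11.88]
```

carry_out:
  motion: [-3.9,-3.6,0,0,0,0,-3.9,-3.6,0,0,0,0,-3.9,-3.6,0,0,0,0,-3.9,-3.6,0,0,0,0,-3.9,-3.6,0,0,0,0,-3.9,-3.6,0,0,0,0,-3.9,-3.6,0,0,0,0,-3.9,-3.6,0,0,0,0]
  hand: 0
  grip_force: 10

```text
clock: 2.2
tool_pos: [0.4241, 0.1766, 0.303]
eef_rot: [0.211, 0.977, 0.0, 0.0]
contact_force: [0.8, 0.2, -0.0]
opening: 0.119
```

carry_out:
  motion: [-3.9,-3.6,0,0,0,0,-3.9,-3.6,0,0,0,0,-3.9,-3.6,0,0,0,0,-3.9,-3.6,0,0,0,0,-3.9,-3.6,0,0,0,0,-3.6,-3.4,0,0,0,0]

```text
clock: 2.95
tool_pos: [0.546, -0.1142, 0.3029]
eef_rot: [0.212, 0.977, 0.0, 0.0]
contact_force: [0.3, 0.7, -0.8]
opening: 0.005
```

carry_out:
  motion: [0,0,2,0,0,0.173,0,0,2,0,0,0.173,0,0,2,0,0,0.173,0,0,2,0,0,0.173,0,0,2,0,0,0.173,0,0,2,0,0,0.173,0,0,0,0,0,0,0,0,0,0,0,0]

```text
clock: 3.95
tool_pos: [0.5457, -0.1122, 0.1833]
eef_rot: [0.667, 0.745, 0.0, 0.0]
contact_force: [0.4, -0.2, -0.3]
opening: 0.004
```

```bash
python3 d.py -50 -185 23
```

```text
clock 3.95 tip jig [ -50.3 -192.4  119.3] F [ 0.4 -0.2 -0.3] open 0.0
shift world [-0.0004  0.0074 -0.0963] shift tool cm [0.74 0.03 9.63] turn [0.001 0.    0.002] after-turn-frame shift cm [0.74 0.04 9.63]
```

carry_out:
  motion: [0.1,0,3,0,0,0,0.2,0,3,0,0,0,0.2,0,2,0,0,0,0.2,0,1.6,0,0,0,0,0,0,0,0,0]

```text
clock: 4.58
tool_pos: [0.5444, -0.105, 0.0864]
eef_rot: [0.668, 0.744, -0.0, -0.001]
contact_force: [0.0, -0.2, 0.3]
opening: 0.013
```

```bash
python3 d.py -50 -160 23; python3 - <<'E'
from plant import snapshot
from h import *
p=snapshot("side");I=p["frame"][150:300,160:330,::-1];cv2.imwrite("pics/pre.png",cv2.resize(I,(680,600),interpolation=cv2.INTER_CUBIC))
E
```

```text
clock 4.58 tip jig [ -50.9 -185.1   22.4] F [ 0.  -0.2  0.3] open 0.01
shift world [-0.0019  0.025   0.0006] shift tool cm [ 2.51  0.08 -0.06] turn [-0.001 -0.001 -0.   ] after-turn-frame shift cm [ 2.51  0.09 -0.06]
```

View pics/pre.png

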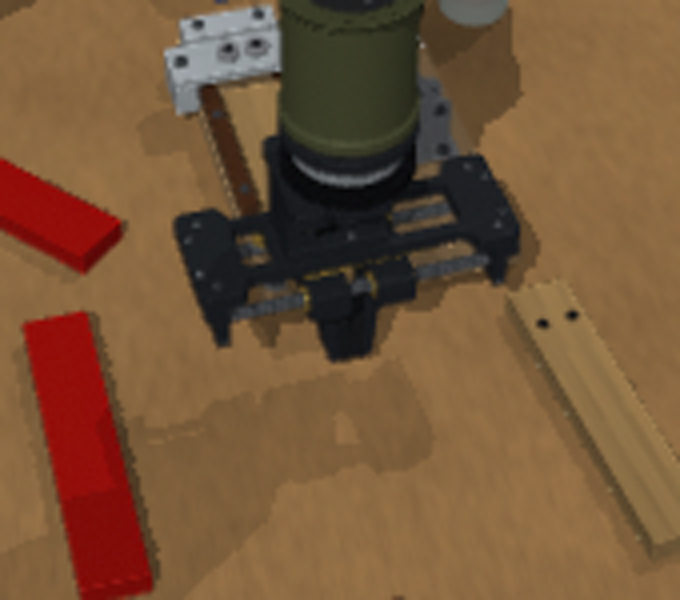

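The side crop shows the closed fingers at (345,340), behind the slat tail and on the channel line. The drilled slat at (600,400) and the red bars are clear. Now I'll push.

carry_out:
  motion: [1,0,0,0,0,0,1,0,0,0,0,0,0.8,0,0,0,0,0,0.8,0,0,0,0,0,0.8,0,0,0,0,0,0.8,0,0,0,0,0,0.8,0,0,0,0,0,0.5,0,0,0,0,0]

```text
clock: 5.62
tool_pos: [0.5376, -0.0399, 0.0867]
eef_rot: [0.668, 0.744, 0.0, -0.0]
contact_force: [-0.2, -0.6, 0.3]
opening: 0.007
```

```bash
python3 d.py -50 -109 23
```

```text
clock 5.62 tip jig [ -50.7 -119.7   22.7] F [-0.2 -0.6  0.3] open 0.01
shift world [-0.0005  0.0107  0.0003] shift tool cm [ 1.07  0.07 -0.03] turn [-0.    -0.    -0.001] after-turn-frame shift cm [ 1.07  0.07 -0.03]
```

carry_out:
  motion: [0.3,0,0,0,0,0,0.3,0,0,0,0,0,0.2,0,0,0,0,0,0.1,0,0,0,0,0]

```text
clock: 6.12
tool_pos: [0.5367, -0.0316, 0.0867]
eef_rot: [0.668, 0.744, 0.0, -0.0]
contact_force: [0.5, 0.3, -0.2]
opening: 0.003
```

carry_out:
  motion: [0.1,0,0,0,0,0,0.1,0,0,0,0,0]

```text
clock: 6.38
tool_pos: [0.5365, -0.0297, 0.0867]
eef_rot: [0.668, 0.744, 0.0, -0.0]
contact_force: [-0.4, -0.0, 0.5]
opening: 0.006
```

carry_out:
  motion: [0.1,0,0,0,0,0,0.1,0,0,0,0,0]

```text
clock: 6.62
tool_pos: [0.5364, -0.0291, 0.0867]
eef_rot: [0.669, 0.743, -0.0, 0.001]
contact_force: [1.1, -5.3, -0.2]
opening: -0.002
```

carry_out:
  motion: [0.1,0,0,0,0,0,0.1,0,0,0,0,0]

```text
clock: 6.88
tool_pos: [0.5364, -0.0289, 0.0869]
eef_rot: [0.67, 0.743, -0.001, 0.002]
contact_force: [0.6, -8.8, 0.3]
opening: 0.002
```

carry_out:
  motion: [0.1,0,0,0,0,0,0.1,0,0,0,0,0,0,0,0,0,0,0]

```text
clock: 7.25
tool_pos: [0.5364, -0.0287, 0.087]
eef_rot: [0.67, 0.742, -0.002, 0.003]
contact_force: [1.3, -11.6, 0.2]
opening: 0.004
```

```bash
python3 d.py -50 -109 23
```

```text
clock 7.25 tip jig [ -50.5 -108.8   23. ] F [  1.3 -11.6   0.2] open 0.0
shift world [ 0.0007 -0.0006 -0.    ] shift tool cm [-0.06  0.06  0.  ] turn [ 0.001  0.006 -0.006] after-turn-frame shift cm [-0.06  0.06  0.  ]
```

carry_out:
  motion: [-1,0,0,0,0,0,-2,0,0,0,0,0,0,0,-3,0,0,0,0,0,-5,0,0,0,0,0,-5,0,0,0,0,0,-5,0,0,0,0,0,-1,0,0,0,0,0,0,0,0,0]

```text
clock: 8.25
tool_pos: [0.5389, -0.0529, 0.2768]
eef_rot: [0.668, 0.744, 0.0, -0.0]
contact_force: [1.0, 0.1, -0.7]
opening: 0.004
```

```bash
python3 d.py 5 -20 210;  python3 - <<'E'
from plant import snapshot
from h import *
for n in("scene","side"):
    p=snapshot(n);W=wj(cloud(p));z=W[...,2]
    g=W[(abs(z-36)<2.5)&(abs(W[...,0]+50)<30)&(W[...,1]<-70)&(W[...,1]>-220)]
    print(n,len(g),np.percentile(g,[1,99],axis=0).round(1) if len(g) else "")
E
```

```text
clock 8.25 tip jig [ -50.7 -132.7  212.8] F [ 1.   0.1 -0.7] open 0.0
shift world [ 0.0433  0.1181 -0.0028] shift tool cm [11.27  5.57  0.29] turn [ 0.    -0.001 -0.   ] after-turn-frame shift cm [11.27  5.58  0.28]
scene 105 [[-69.5 -97.9  33.6]
 [-31.8 -70.2  38.4]]
side 117 [[-71.1 -98.9  33.7]
 [-32.1 -70.2  38.2]]
```

carry_out:
  motion: [3.8,1.9,0,0,0,0,3.8,1.9,0,0,0,0,3.6,1.8,0,0,0,0,0,0,2.2,0,0,0,0,0,2,0,0,0,0,0,2,0,0,0,0,0,0,0,0,0]

```text
clock: 9.22
tool_pos: [0.5809, 0.0638, 0.2117]
eef_rot: [0.668, 0.744, -0.002, -0.002]
contact_force: [0.2, -0.3, 0.5]
opening: 0.006
```

```bash
python3 d.py 27 -21 156;  python3 - <<'E'
from plant import snapshot
from h import *
p=snapshot("side");q=snapshot("scene")
I=[cv2.resize(a["frame"][v:v+130,u:u+130,::-1],(400,400),interpolation=cv2.INTER_CUBIC) for a,u,v in((p,185,85),(q,235,130))]
cv2.imwrite("pics/h0.png",np.hstack(I))
E
```

```text
clock 9.22 tip jig [  3.2 -21.2 147.7] F [ 0.2 -0.3  0.5] open 0.01
shift world [0.0233 0.0028 0.0083] shift tool cm [ 0.03  2.34 -0.84] turn [-0.007  0.    -0.001] after-turn-frame shift cm [ 0.02  2.34 -0.83]
```

View pics/h0.png

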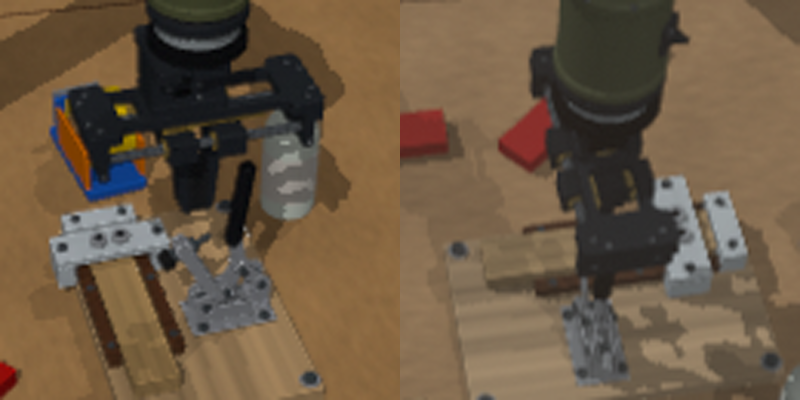

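Side view (left): the fingers are at (193,195), between the toggle arm at (190,255) and the black grip at (240,200). The slat nose is under the drill plate at the stop end. I'll push the handle along its arc now.

carry_out:
  motion: [0,1.2,-0.4,0,0,0,0,1.2,-0.3,0,0,0,0,0.5,0,0,0,0,0,0.5,0,0,0,0,0,0.5,0.1,0,0,0,0,0.5,0.1,0,0,0,0,0.45,0.2,0,0,0,0,0.45,0.2,0,0,0]

```text
clock: 10.32
tool_pos: [0.6358, 0.0695, 0.2156]
eef_rot: [0.668, 0.744, 0.0, 0.0]
contact_force: [-0.3, 0.2, 1.7]
opening: 0.003
```

```bash
cat > v.py <<'E'
import sys
from plant import snapshot
from h import *
p=snapshot("side");q=snapshot("scene")
I=[cv2.resize(a["frame"][v:v+130,u:u+130,::-1],(400,400),interpolation=cv2.INTER_CUBIC) for a,u,v in((p,185,85),(q,235,150))]
cv2.imwrite(sys.argv[1],np.hstack(I))
for a in(p,q):
    W=wj(cloud(a)).reshape(-1,3);c=a["frame"].reshape(-1,3)
    g=W[(c.max(1)<50)&(abs(W[:,1]+20)<14)&(W[:,0]>50)&(W[:,0]<180)&(W[:,2]>40)&(W[:,2]<185)]
    if len(g)>5: print(len(g),np.percentile(g,[2,50,98],axis=0).round(0).tolist())
E
python3 d.py 56 -21 151; python3 v.py pics/h1.png
```

```text
clock 10.32 tip jig [ 58.9 -21.5 151.6] F [-0.3  0.2  1.7] open 0.0
shift world [-0.0029  0.0001 -0.0006] shift tool cm [ 0.05 -0.29  0.05] turn [ 0.    -0.    -0.001] after-turn-frame shift cm [ 0.05 -0.29  0.06]
217 [[50.0, -33.0, 108.0], [63.0, -28.0, 158.0], [87.0, -19.0, 182.0]]
```

View pics/h1.png

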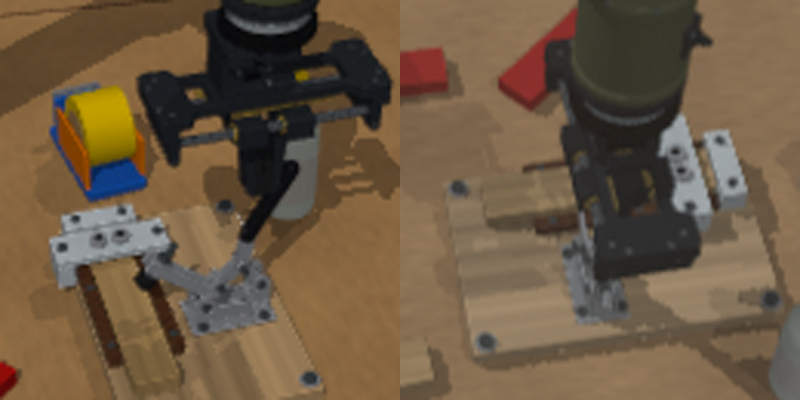

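Side view: the fingers push the grip at (265,195), the handle is tilted to about 48°, and the arm is swinging down towards the slat. Continuing along the arc.

carry_out:
  motion: [0,0.6,0.55,0,0,0,0,0.4,0.4,0,0,0,0,0.4,0.4,0,0,0,0,0.35,0.6,0,0,0,0,0.35,0.6,0,0,0,0,0.4,0.75,0,0,0,0,0.3,0.5,0,0,0,0,0.25,0.5,0,0,0]

```text
clock: 11.42
tool_pos: [0.6657, 0.0726, 0.1728]
eef_rot: [0.668, 0.744, -0.0, -0.0]
contact_force: [-2.6, -1.1, 6.0]
opening: 0.005
```

carry_out:
  motion: [0,0.2,0.5,0,0,0,0,0.2,0.5,0,0,0,0,0.15,0.5,0,0,0]

```text
clock: 11.8
tool_pos: [0.6714, 0.0733, 0.1572]
eef_rot: [0.668, 0.744, 0.0, 0.0]
contact_force: [0.6, 0.7, -1.2]
opening: 0.004
```

carry_out:
  motion: [0,0.15,0.4,0,0,0,0,0.1,0.4,0,0,0]

```text
clock: 12.05
tool_pos: [0.6736, 0.0737, 0.149]
eef_rot: [0.668, 0.744, -0.0, -0.0]
contact_force: [0.1, -0.1, -0.7]
opening: 0.003
```

```bash
python3 d.py 100 -21 80; python3 v.py pics/h2.png
```

```text
clock 12.05 tip jig [ 96.8 -21.4  85. ] F [ 0.1 -0.1 -0.7] open 0.0
shift world [ 0.0031  0.0007 -0.005 ] shift tool cm [0.04 0.32 0.5 ] turn [-0.001 -0.    -0.001] after-turn-frame shift cm [0.04 0.31 0.5 ]
366 [[64.0, -34.0, 65.0], [98.0, -28.0, 99.0], [172.0, -16.0, 162.0]]
123 [[109.0, -30.0, 103.0], [124.0, -18.0, 170.0], [180.0, -8.0, 184.0]]
```

View pics/h2.png

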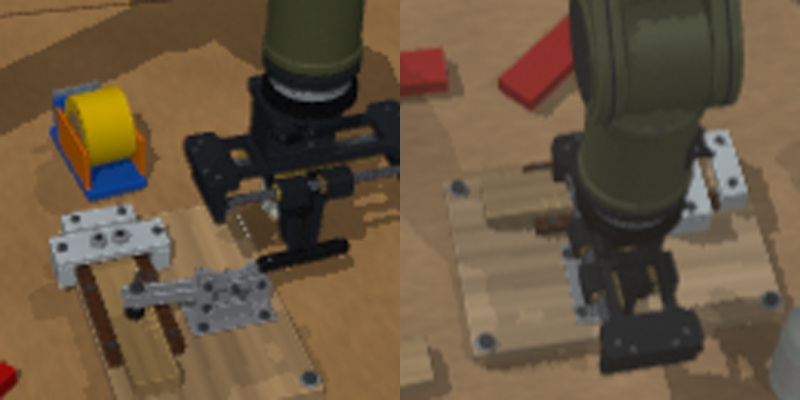

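The side view shows the handle level at (305,255), the arm horizontal and the pad on the slat at (135,310). The force dropped to zero, so it snapped over. I'll retreat upward and verify.

carry_out:
  motion: [0,0,-3,0,0,0,0,0,-5,0,0,0,0,0,-5,0,0,0,0,0,-5,0,0,0,-5,-1,0,0,0,0,-5,-1,0,0,0,0,-5,-1,0,0,0,0,-5,-1,0,0,0,0]

```text
clock: 13.15
tool_pos: [0.6549, -0.1311, 0.3299]
eef_rot: [0.668, 0.744, 0.0, 0.0]
contact_force: [0.3, -0.4, 0.5]
opening: 0.004
```

carry_out:
  motion: [-5,-3,0,0,0,0,-5,-3,0,0,0,0,-5,-3,0,0,0,0,0,0,0,0,0,0]

```text
clock: 13.65
tool_pos: [0.578, -0.2954, 0.3301]
eef_rot: [0.672, 0.74, -0.002, 0.001]
contact_force: [0.5, 1.0, 0.1]
opening: 0.004
```

```bash
python3 d.py; python3 v.py pics/end.png; python3 - <<'E'
from plant import snapshot,finder
from h import *
for n in("scene","side"):
    p=snapshot(n);V=cloud(p);W=wj(V);z=W[...,2]
    g=W[(abs(z-36)<2.5)&(abs(W[...,0]+50)<30)&(W[...,1]<-70)&(W[...,1]>-220)]
    print(n,"tail",np.percentile(g,[1,99],axis=0).round(1).tolist())
    g=W[(abs(W[...,1]+20)<10)&(abs(W[...,0]-118)<10)&(z>40)];print("grip_locked top",np.median(g,0).round(1) if len(g) else None)
    for t in("drilled_slat","glue_bottle","tape_dispenser"):
        for m in finder.masks_of(p,t)[:2]: print(n,t,round(m["p"],2),np.nanmedian(V[m["pixels"]],0).round(3))
E
```

```text
clock 13.65 tip jig [ -38.2 -378.3  266.1] F [0.5 1.  0.1] open 0.0
143 [[66.0, -28.0, 68.0], [107.0, -23.0, 75.0], [142.0, -17.0, 80.0]]
scene tail [[-71.8, -97.7, 33.6], [-29.5, -70.1, 38.3]]
grip_locked top [117.9 -22.6  75.8]
scene drilled_slat 0.6 [ 0.691 -0.172  0.018]
scene glue_bottle 0.93 [0.717 0.219 0.09 ]
scene tape_dispenser 0.94 [0.549 0.311 0.052]
side tail [[-71.1, -99.7, 33.6], [-34.0, -70.7, 38.3]]
grip_locked top None
side drilled_slat 0.73 [ 0.686 -0.184  0.017]
side glue_bottle 0.66 [0.548 0.128 0.019]
side tape_dispenser 0.58 [0.533 0.291 0.049]
```

View pics/end.png

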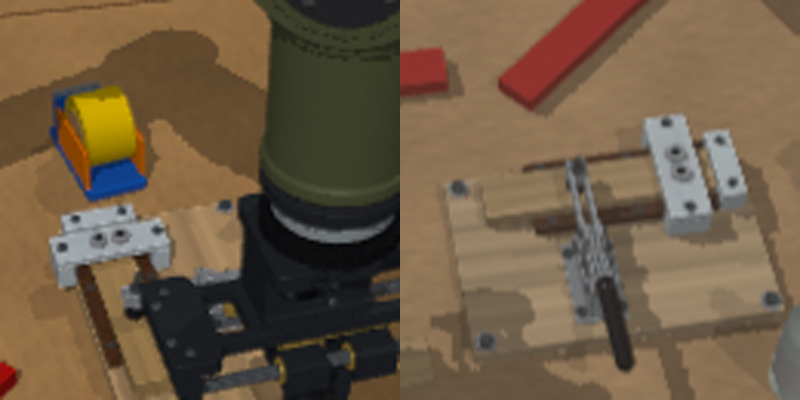

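```bash
python3 -c "
from plant import workorder;print(workorder.finish_job())"
```

```text
the job is handed in; nothing more can be done
None
```

The slat is home against the stop, the clamp is locked on it, and the job is handed in at about 14 s on the robot's clock (limit 48 s).

- **Slat:** I pushed it about 52 mm along its channel with closed fingers, until the push force rose to about 12 N. The tail now measures at jig y = -98 mm in the scene camera and -100 mm in the side camera, against a target of -100 mm. The scene view shows the slat running under the drill plate to the stop.
- **Clamp:** I pushed the handle over its arc. The force peaked near 6 N, then fell to zero as it snapped over. The top of the grip measures at jig x = 118 mm and 76 mm high, which matches the locked position (76.5 mm expected). The pad is down on the slat.
- **Bystanders:** The drilled slat and the tape dispenser measure within about 2 mm of where they started, in both cameras. So does the bottle in the scene camera.
- **Robot:** It stood clear, touching nothing, when I handed in.

**Failed checks:** In the last side view the gripper hid the handle, so the locked height comes from the scene camera only. The bottle network also mistook part of the jig for the bottle in that view, so I discarded that reading.

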